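# Steady the rocking photo stand and raise its column

## Task

The phone stand for overhead pictures rocks on the breakfast table because its levelling foot, the one with the hand knob, is screwed too far up. Turn the knob until the base stands firmly on all four feet and no longer rocks, and only then draw the telescopic column up until its lock button clicks out, and let go. Keep the stand about where it is and do not disturb the breakfast things and the phone clamp.

Things in the scene. Friction and masses are not known exactly. Their poses are not given: they have to be found in the camera images.
- stand: Photo stand, about 3 kg, loose on the table: a flat U of dark steel bars 30 to 34 mm wide on four feet (bar tops 53 mm up), a column in the middle of the crossbar. Origin: on the column's axis at the level of the plain feet's undersides; x along the side bars away from the crossbar, y along the crossbar to the knob, z up. Feet at (0, 125) levelling, (0, -125), (190, -125), (190, 125) mm
- foot_levelling (a point): centre of the underside of the levelling foot's rubber pad (37 mm across, does not turn), at stand (0, 125) mm. It bears on the table at the start
- foot_plain_across (a point): centre of the underside of the plain rubber foot diagonally across from the levelling foot, at stand (190, -125) mm. At the start the stand leans on the levelling foot and this one hangs 3 to 7 mm over the table; screwing the levelling foot down by that gap brings it to the table
- foot_plain_near (a point): centre of the underside of the plain foot at the other end of the crossbar, stand (0, -125) mm
- foot_plain_far (a point): centre of the underside of the plain foot at the far end of the side bar that starts at the knob, stand (190, 125) mm. If the levelling foot is screwed too far down, this foot or the one at (0, -125) hangs clear
- knob_grip (a point): on the axis of the levelling foot's black fluted hand knob (50 mm across, 30 mm tall), 17 mm over its underside, 82 mm over the pad's underside, 12 to 19 mm of free stud below the knob. Clockwise from above screws the foot down out of the base: 8 mm a turn, 11 rad of travel in all, about 0.1 Nm, stays where left. The knob keeps its height over the table while the base corner rises
- column_grip (a point): on the axis of the column's bare aluminium inner tube (25 mm across); 27 mm over the black collar (39 mm across) on the outer tube and 192 mm over the table when the column is fully down; rises with the tube. Above it: 18 mm of tube, a cap 27 mm across and 10 mm tall, a brass stud 10 mm tall (top 38 mm higher)
- column (a joint): extension of the inner tube in m: 0 fully down, 0.100 where the lock button meets its hole, end stop at 0.101. Slides with about 5 N of friction and stays where it is left; starts between 0 and 0.025
- lock_button (a joint): travel of the round steel spring lock button (10 mm across) in m: 0 held in by the outer tube, 0.0085 clicked out through the hole 35 mm below the top of the outer tube, on the side facing the stand's +x. It springs out by itself when the column is within about 1 mm of 0.100 and then locks it
- plate: square plate 170 mm with a raised rim 12 mm tall, lying on the table between the side bars of the stand; origin at the centre of its underside. Leave it alone
- spread_jar: closed jar of spread 80 mm across and 115 mm tall beside the stand; origin at the centre of its underside. Leave it alone
- glass_mug: glass mug 86 mm across and 92 mm tall with a handle, beside the stand; origin at the centre of its underside. Leave it alone
- phone_clamp: small black phone clamp about 80 by 50 mm and 22 mm tall lying beside the stand; origin at the centre of its underside. Leave it alone
- bread_slice: slice of bread about 115 by 115 mm and 14 mm thick lying on the plate; origin at the centre of its underside. Leave it alone

How it is judged:
By the outcome, as a careful person would: the job done as asked, in the order asked, and still so for the second after the job is handed in, with the robot touching nothing.
It also fails if it takes over 67 s, if anything falls off the work surface, if the arm or the gripper's body presses on something with over 40 N, if the wrist force passes 120 N, or if a joint passes its speed limit or range.

## Robot

A 6-joint arm with a two-finger parallel gripper is mounted at the origin on the work surface. World frame = base frame: x ahead of the robot, y to its left, z up, the work surface at z = 0. Lengths are in m, angles in rad, forces in N, time in s.
With the tool pointing down it reaches from about 0.3 to 0.775 m from the base axis. Payload 14.6 kg.
Tool frame: the origin (TCP) lies midway between the tips of the shut fingers; the grasp point (between the pads) lies 19 mm behind it; z points along the fingers, y is the line along which they close (so a half turn about z gives the same grasp; the last joint's range is limited). The gripper opens to 94 mm and grips with 3 to 60 N. Pads are 16 mm wide; open, the fingers measure 119 mm over their backs; the gripper's body (75 mm by 177 mm) begins 78 mm behind the grasp point.
Start: joints at [-1.377, 0.3, 1.521, -0, 1.321, -0.067], TCP at [0.142, -0.531, 0.205] pointing down, gripper open.
Joint ranges: [-3.03, 3.03], [-0.79, 2.21], [0.23, 2.52], [-1.04, 4.18], [0, 3.07], [-2.55, 2.55]. Speed limits (rad/s): [2.22, 2.22, 2.57, 3.14, 3.14, 3.14].

## Interface

Orientations are given as [roll, pitch, yaw] about the fixed x, y, z axes, in that order (R = Rz(yaw) Ry(pitch) Rx(roll)).
In Python, from station import telemetry, optics, ctrl gives the robot as it stands.
- The arm moves only by the tool carry_out, never from a script. Its argument "plan" is a list that holds one entry, the list of rows, each a list of 7 numbers: the shift along the tool's x, y, z in mm, then the turn, a rotation vector about the tool's x, y, z in rad, then the finger opening in mm, from 0 to 94. A call has 1 to 20 rows; each row shifts and turns the commanded pose from where the row before left it, along the tool's axes as they then stand; what a row does not reach is not made up. A row lasts 1/12 s, in which the tool goes at most 41.7 mm and 7.16 degrees, less where a joint would pass 70% of its speed; a pose out of reach is approached as far as the arm can. A call with a gripper value outside its range is refused whole. The fingers move at their own pace and stop on an object; "squeeze" is the grip in N (left out, the last holds). Time passes only in rows, so rows that do not move let the fingers close. It gives the time, the measured TCP pose, the force, the opening and the grip force at its end, in the units of the state.
- telemetry.get_obs(): the state, without advancing time (a new reading comes with each control period).
- optics.camera(name): name is "side" or "top"; returns a dict with "pixels" (480x640x3 uint8, red, green, blue), "intrinsics" (3x3 intrinsics, pixels), "origin" and "rotation" of the camera in the world. Camera axes: x right, y down, z forward; pixel columns grow to the right and rows downward; lengths in m; the calibration is good to about 2 mm. A picture is of the moment at which its call begins. There is no depth.
- ctrl.hand_in(): hands the job in; it is judged then, once.
The state is a dict: "time_s": time; "qpos": joint angles; "joint_vel": joint speeds; "tau": joint torques, N m; "ee_pos": TCP position; "eef_rot": TCP orientation; "force": force on the tool from outside, world axes, zero at the start; "moment": the same for the moment, N m; "grip_width": finger opening in m; "grip_force": force on a finger pad.
Only numpy, scipy, OpenCV 4.12 (cv2) and the standard library are available. Lean on these libraries where they do the work, as an engineer would, in place of code of your own. Each camera call takes 0.05 s, during which the arm holds its last target. There are 200 camera calls.

## Working session

There is one attempt and no reset: what is moved stays moved. The work goes in short steps, Python scripts to look and compute and a tool call to move; the robot and the scene stay as the last step left them, time stands still between calls to the robot, and variables do not carry over. Pictures are saved under pics/ and viewed, at most 10 in all, crops included, and the job is handed in when it is done.

Besides the shell and the picture viewer there is one more tool, called after "Request:" by a JSON object that holds its "op" and its "data", one argument or row to a line. carry_out: Moves the arm, as the interface text tells. Its arguments: {"type":"object","properties":{"plan":{"type":"array","items":{"type":"array","items":{"type":"array","items":{"type":"number"}}}},"squeeze":{"type":"number"}},"required":["plan"]}

```bash
mkdir -p pics; cat > h.py <<'E'
import numpy as np,cv2
from station import telemetry,optics,ctrl
def shot(n,f=None):
    c=optics.camera(n)
    if f: cv2.imwrite('pics/'+f,c['pixels'][:,:,::-1])
    return c
def ray(c,u,v):
    d=np.linalg.inv(np.array(c['intrinsics']))@[u,v,1.]
    return np.array(c['origin']),np.array(c['rotation'])@d
def onz(c,u,v,z):
    o,d=ray(c,u,v); return o+d*(z-o[2])/d[2]
def proj(c,p):
    q=np.array(c['intrinsics'])@(np.array(c['rotation']).T@(np.array(p)-c['origin'])); return q[:2]/q[2]
def two(c1,p1,c2,p2):
    o1,d1=ray(c1,*p1);o2,d2=ray(c2,*p2)
    s=np.linalg.lstsq(np.c_[d1,-d2],o2-o1,rcond=None)[0]
    a,b=o1+d1*s[0],o2+d2*s[1]; return (a+b)/2,np.linalg.norm(a-b)
E
python3 - <<'E'
from h import *
for n in('top','side'):
    c=shot(n,n+'0.png'); print(n,c['origin'],np.round(c['rotation'],3).tolist(),c['intrinsics'])
print(telemetry.get_obs())
E
```

```text
top [0.54888804 0.00280307 1.14479536] [-3.096, -0.016, -1.596] [[440.24106362   0.         317.81999491]
 [  0.         440.24106362 237.9767617 ]
 [  0.           0.           1.        ]]
side [-0.08664851  0.70113486  1.18974226] [-2.389, 0.015, -2.379] [[577.27033438   0.         322.11721705]
 [  0.         577.27033438 235.56013972]
 [  0.           0.           1.        ]]
{'time_s': 0.1, 'qpos': array([-1.37659729e+00,  3.00378456e-01,  1.52148559e+00,  1.22258267e-05,
        1.32070852e+00, -6.66126282e-02]), 'joint_vel': array([ 0.00156192, -0.00032643, -0.00278754, -0.00175103,  0.00302991,
        0.00011496]), 'tau': array([ 4.55449044e-04, -5.32645977e+01, -3.53280866e+01,  7.09347054e-02,
        2.35636201e-02, -6.37576136e-05]), 'ee_pos': array([ 0.14177598, -0.53118138,  0.20497755]), 'eef_rot': array([-3.14061570e+00, -7.70426444e-05,  2.60808600e-01]), 'force': array([-0.15635314,  0.26516245,  0.18678344]), 'moment': array([ 0.00434804,  0.03140009, -0.03604443]), 'grip_force': 0.0, 'grip_width': 0.09364597464884657}
```

View pics/top0.png

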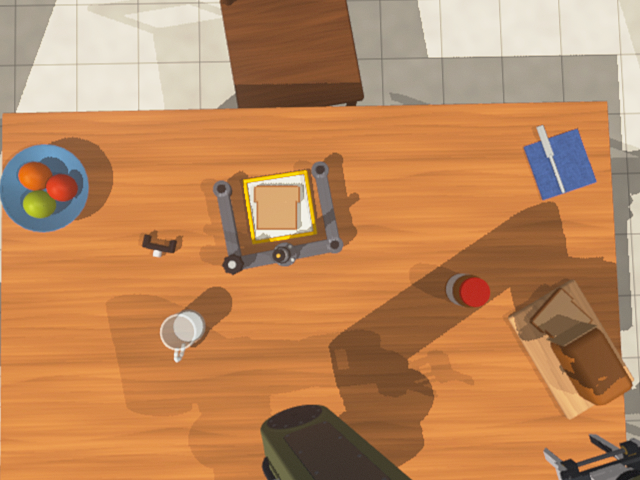

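View pics/side0.png

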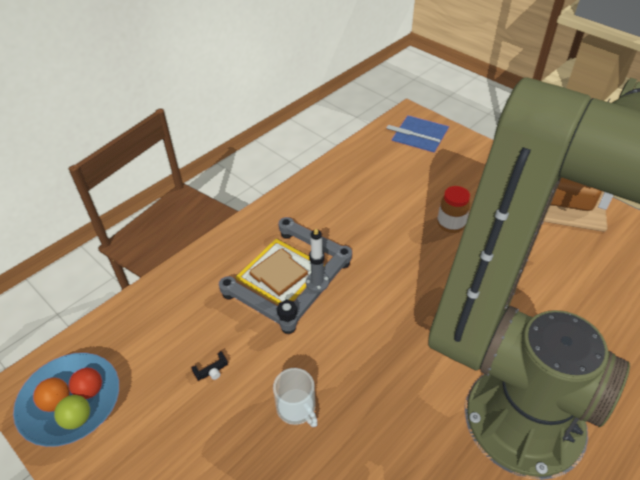

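The top view shows the knob at about (232,264), the column at (282,255) and the plain feet at (335,244), (320,169) and (222,188). In the side view the knob is at about (287,310) and the column stud at (317,233). The camera rotation comes as rpy, so I'll fix the helper and zoom in.

```bash
cat > fix.py <<'E'
s=open('h.py').read()
s=s.replace("import numpy as np,cv2","import numpy as np,cv2\nfrom scipy.spatial.transform import Rotation as Rn")
s=s.replace("    c=optics.camera(n)\n","    c=optics.camera(n); c['rotation']=Rn.from_euler('xyz',c['rotation']).as_matrix()\n")
open('h.py','w').write(s)
E
python3 fix.py; python3 - <<'E'
from h import *
t=shot('top');s=shot('side')
a=cv2.resize(t['pixels'][155:285,200:360],None,fx=4.9,fy=4.4,interpolation=cv2.INTER_CUBIC)
a=cv2.resize(t['pixels'][150:280,205:355],(400,347),interpolation=cv2.INTER_CUBIC)
b=cv2.resize(s['pixels'][205:340,210:360],(400,360),interpolation=cv2.INTER_CUBIC)
o=np.zeros((360,800,3),np.uint8);o[:347,:400]=a;o[:,400:]=b
cv2.imwrite('pics/zoom.png',o[:,:,::-1])
K=onz(t,232.5,264.5,.097); print(K, proj(s,K))
for p,z in (((335,244),.053),((320,169),.058),((222,188),.053),((282,255),.2)): P=onz(t,*p,z); print(P,proj(s,P))
E
```

```text
[0.53860757 0.1880926  0.097     ] [287.60952095 305.05495679]
[ 0.58258004 -0.05860086  0.053     ] [344.44220211 250.18676452]
[ 0.77008045 -0.0259633   0.058     ] [286.08026634 220.84780197]
[0.72874948 0.21883316 0.053     ] [227.54175458 280.8781623 ]
[0.55726191 0.0638769  0.2       ] [317.90529881 242.4869622 ]
```

View pics/zoom.png

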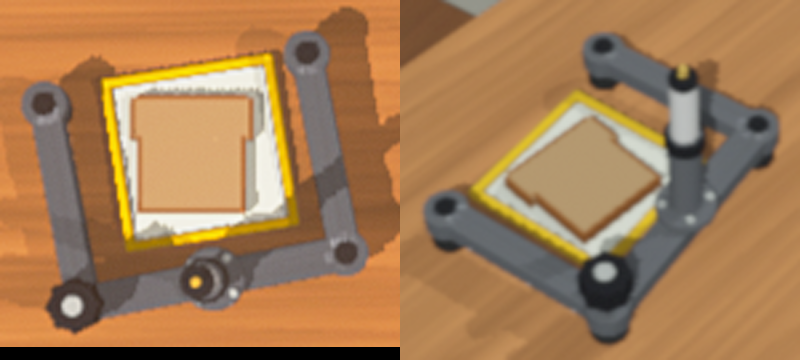

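The zoom gives refined points. Top view: knob disc (232,264.4), brass stud (278.1,256.1), corner screws (334.7,244.5), (320.1,169.1) and (221.1,188.6). Side view, in the same order: (286.9,306.6), (316.1,231.2), (344.2,251.9), (286.5,221.9) and (226.9,282.2).

```bash
python3 - <<'E'
from h import *
t=shot('top');s=shot('side')
L=dict(knob=((232,264.4),(286.9,306.6)),stud=((278.1,256.1),(316.1,231.2)),near=((334.7,244.5),(344.2,251.9)),across=((320.1,169.1),(286.5,221.9)),far=((221.1,188.6),(226.9,282.2)))
P={}
for k,(a,b) in L.items():
    p,e=two(t,a,s,b);P[k]=p;print(k,np.round(p,4),round(e,4))
# rigid 2D fit
m=np.array([[0,.125],[0,-.125],[.19,-.125],[.19,.125]]);w=np.array([P[k][:2] for k in('knob','near','across','far')])
R,_=Rn.align_vectors(np.c_[w-w.mean(0),np.zeros(4)],np.c_[m-m.mean(0),np.zeros(4)]);R2=R.as_matrix()[:2,:2]
o=w.mean(0)-R2@m.mean(0);print('yaw',R.as_euler('xyz')[2],'org',o,'fit',(m@R2.T+o).round(4).tolist(),'res',(m@R2.T+o-w).round(4).tolist())
E
```

```text
knob [0.539  0.1902 0.0926] 0.0004
stud [0.5553 0.0695 0.2437] 0.0013
near [ 0.5819 -0.0578  0.0474] 0.001
across [ 0.7704 -0.0267  0.0532] 0.0011
far [0.7278 0.2217 0.051 ] 0.0006
yaw 0.1683080716401657 org [0.56111554 0.06592829] fit [[0.5402, 0.1892], [0.5821, -0.0573], [0.7694, -0.0255], [0.7275, 0.221]] res [[0.0012, -0.001], [0.0001, 0.0005], [-0.001, 0.0012], [-0.0004, -0.0007]]
```

Request:
{"op": "carry_out", "data": {
  "plan": [
    [[24,-25,-5,0,0,0,94],[24,-25,-5,0,0,0,94],[24,-25,-5,0,0,0,94],[24,-25,-5,0,0,0,94],[24,-25,-5,0,0,0,94],[24,-25,-5,0,0,0,94],[24,-25,-5,0,0,0,94],[24,-25,-5,0,0,0,94],[24,-25,-5,0,0,0,94],[24,-25,-5,0,0,0,94],[24,-25,-5,0,0,0,94],[24,-25,-5,0,0,0,94],[24,-25,-5,0,0,0,94],[24,-25,-5,0,0,0,94],[24,-25,-5,0,0,0,94],[24,-25,-5,0,0,0,94],[24,-25,-5,0,0,0,94],[24,-25,-5,0,0,0,94],[24,-25,-5,0,0,0,94],[24,-25,-5,0,0,0,94]]
  ]
}}

```text
time_s: 1.97
ee_pos: [0.4771, 0.0773, 0.3057]
eef_rot: [3.142, -0.0, 0.261]
force: [0.1, -0.6, 0.3]
grip_width: 0.0937
grip_force: 0.0
```

Request:
{"op": "carry_out", "data": {
  "plan": [
    [[22,-24,0,0,0,0,94],[22,-24,0,0,0,0,94],[22,-24,0,0,0,0,94],[22,-22,0,0,0,0,94],[0,0,0,0,0,-0.12,94],[0,0,0,0,0,-0.12,94],[0,0,0,0,0,-0.12,94],[0,0,0,0,0,-0.12,94],[0,0,0,0,0,-0.12,94],[0,0,0,0,0,-0.12,94],[0,0,0,0,0,-0.12,94],[0,0,0,0,0,-0.12,94],[0,0,0,0,0,-0.12,94],[0,0,0,0,0,-0.12,94],[0,0,0,0,0,-0.12,94],[0,0,0,0,0,-0.12,94],[0,0,0,0,0,-0.12,94],[0,0,0,0,0,-0.12,94],[0,0,0,0,0,-0.12,94],[0,0,0,0,0,-0.12,94]]
  ]
}}

```text
time_s: 3.63
ee_pos: [0.5374, 0.189, 0.3053]
eef_rot: [-3.141, -0.0, 2.187]
force: [-0.4, -0.9, -0.3]
grip_width: 0.0938
grip_force: 0.0
```

Request:
{"op": "carry_out", "data": {
  "plan": [
    [[0,0,0,0,0,-0.12,94],[0,0,0,0,0,-0.12,94],[0,0,0,0,0,-0.12,94],[0,0,0,0,0,-0.12,94],[0,0,0,0,0,-0.12,94],[0,0,0,0,0,-0.12,94],[0,0,0,0,0,-0.12,94],[0,0,0,0,0,-0.12,94],[0,0,0,0,0,-0.12,94],[0,0,0,0,0,-0.12,94],[0,0,0,0,0,-0.12,94],[0,0,0,0,0,-0.12,94],[0,0,0,0,0,-0.12,94],[0,0,0,0,0,-0.12,94],[0,0,0,0,0,0,94]]
  ]
}}

```text
time_s: 4.88
ee_pos: [0.5374, 0.189, 0.3053]
eef_rot: [3.141, -0.0, -2.416]
force: [0.7, -0.0, -0.2]
grip_width: 0.0941
grip_force: 0.0
```

```bash
python3 - <<'E'
from h import *
o=telemetry.get_obs();print(o['time_s'],o['qpos'],o['ee_pos'],o['eef_rot'],o['force'])
R=Rn.from_euler('xyz',o['eef_rot']).as_matrix();K=np.array([.5397,.1896,.064])
print('tool shift mm',R.T@(K-o['ee_pos'])*1000)
E
```

```text
4.8833 [ 2.73863911e-01  2.92065749e-01  1.30237850e+00  2.98343424e-05
  1.54735628e+00 -2.02206494e+00] [0.53740517 0.18899434 0.30533059] [ 3.14147516e+00 -1.74057142e-04 -2.41646082e+00] [ 0.65067989 -0.0490589  -0.18643563]
tool shift mm [ -2.16117746  -1.09708574 241.33009204]
```

Request:
{"op": "carry_out", "data": {
  "plan": [
    [[-2,-1,30,0,0,0,94],[0,0,30,0,0,0,94],[0,0,30,0,0,0,94],[0,0,30,0,0,0,94],[0,0,30,0,0,0,94],[0,0,30,0,0,0,80],[0,0,25,0,0,0,75],[0,0,20,0,0,0,75],[0,0,15,0,0,0,75],[0,0,0,0,0,0,75],[0,0,0,0,0,0,75]]
  ]
}}

```text
time_s: 5.8
ee_pos: [0.5394, 0.1895, 0.0653]
eef_rot: [3.141, -0.001, -2.425]
force: [0.2, -0.3, 0.7]
grip_width: 0.0751
grip_force: 0.0
```

```bash
python3 - <<'E'
from h import *
t=shot('top');s=shot('side')
a=cv2.resize(t['pixels'][140:320,180:380],(400,360),interpolation=cv2.INTER_CUBIC)
b=cv2.resize(s['pixels'][180:360,190:390],(400,360),interpolation=cv2.INTER_CUBIC)
cv2.imwrite('pics/z2.png',np.hstack([a,b])[:,:,::-1]);o=telemetry.get_obs();print(o['ee_pos'],o['force'])
E
```

```text
[0.54020126 0.18970853 0.06670992] [-0.1623141  -0.22619887 -0.14329159]
```

View pics/z2.png

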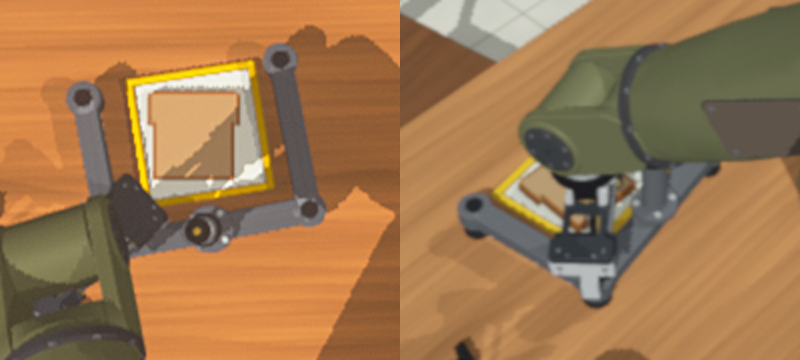

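The fingers straddle the knob. The top view still shows the column stud, now at about (279,255), and the other three corners, so I can track lean there. Gripping now.

Request:
{"op": "carry_out", "data": {
  "plan": [
    [[0,0,0,0,0,0,45],[0,0,0,0,0,0,45],[0,0,0,0,0,0,45],[0,0,0,0,0,0,45],[0,0,0,0,0,0,45],[0,0,0,0,0,0,45]]
  ],
  "squeeze": 20
}}

```text
time_s: 6.4
ee_pos: [0.5398, 0.1896, 0.0658]
eef_rot: [-3.141, 0.001, -2.422]
force: [-1.4, 0.3, 2.6]
grip_width: 0.0498
grip_force: 20.0
```

```bash
cat > trk.py <<'E'
from h import *
def blob(w):  # centroid of weights
    y,x=np.mgrid[:w.shape[0],:w.shape[1]]; return np.array([(w*x).sum(),(w*y).sum()])/w.sum()
def track(n=3):
    out=[]
    for _ in range(n):
        im=shot('top')['pixels'].astype(float); r=[]
        u,v=278,256; p=im[v-7:v+8,u-7:u+8]; w=np.clip(p[:,:,0]-p[:,:,2]-40,0,None)*(p[:,:,0]>100); r+=list(blob(w)+[u-7,v-7])
        for u,v in((335,244),(320,169),(221,188)):
            p=im[v-8:v+9,u-8:u+9].mean(2); y,x=np.mgrid[-8:9,-8:9]
            w=np.clip(85-p,0,None)*(x*x+y*y<36); r+=list(blob(w)+[u-8,v-8])
        out.append(r)
    o=telemetry.get_obs()
    print(round(o['time_s'],2),'stud,near,across,far',np.round(np.mean(out,0),2),'sd',np.round(np.std(out,0).max(),2))
    print(' tcp',o['ee_pos'].round(4),'yaw',o['eef_rot'].round(3),'F',o['force'].round(1),'M',o['moment'].round(2),'gw',round(o['grip_width'],4),o['grip_force'],'q6',o['qpos'][5].round(2))
if __name__=='__main__': track()
E
python3 trk.py
```

```text
6.55 stud,near,across,far [277.27 256.24 334.39 244.2  319.78 169.11 221.01 188.29] sd 0.05
 tcp [0.5398 0.1896 0.0658] yaw [-3.141  0.    -2.422] F [-0.8  0.7  4.5] M [ 0.17 -0.01 -0.02] gw 0.0498 19.981596171855927 q6 -2.02
```

Grip is good and nothing is strained. Turning 1.8 rad.

Request:
{"op": "carry_out", "data": {
  "plan": [
    [[0,0,0,0,0,0.12,45],[0,0,0,0,0,0.12,45],[0,0,0,0,0,0.12,45],[0,0,0,0,0,0.12,45],[0,0,0,0,0,0.12,45],[0,0,0,0,0,0.12,45],[0,0,0,0,0,0.12,45],[0,0,0,0,0,0.12,45],[0,0,0,0,0,0.12,45],[0,0,0,0,0,0.12,45],[0,0,0,0,0,0.12,45],[0,0,0,0,0,0.12,45],[0,0,0,0,0,0.12,45],[0,0,0,0,0,0.12,45],[0,0,0,0,0,0.12,45],[0,0,0,0,0,0,45]]
  ]
}}

```text
time_s: 7.88
ee_pos: [0.5408, 0.1901, 0.0661]
eef_rot: [3.138, 0.0, 2.053]
force: [4.3, 2.9, 1.8]
grip_width: 0.0499
grip_force: 20.0
```

```bash
python3 trk.py
```

```text
8.03 stud,near,across,far [277.55 255.87 334.61 243.74 319.87 169.29 221.09 188.06] sd 0.04
 tcp [0.5408 0.1901 0.0661] yaw [3.138 0.    2.06 ] F [4.5 3.9 2.9] M [ 0.95 -1.41  0.01] gw 0.0498 19.983826875686646 q6 -0.22
```

The stud moved far less than 2.3 mm of screw should give, and the moment reads 1.7 Nm: the gripper is holding the base's tilt. I'll let go and look.

Request:
{"op": "carry_out", "data": {
  "plan": [
    [[0,0,0,0,0,0,60],[0,0,0,0,0,0,65],[0,0,0,0,0,0,70],[0,0,0,0,0,0,70],[0,0,0,0,0,0,70]]
  ]
}}

```text
time_s: 8.45
ee_pos: [0.5395, 0.1895, 0.0653]
eef_rot: [-3.141, -0.0, 2.061]
force: [-0.1, 0.0, -0.0]
grip_width: 0.07
grip_force: 0.0
```

```bash
python3 trk.py
```

```text
8.6 stud,near,across,far [277.48 256.03 334.63 243.71 319.9  169.37 221.13 188.09] sd 0.01
 tcp [0.5395 0.1895 0.0654] yaw [-3.141 -0.     2.061] F [-0.3  1.4  0.9] M [-0.03 -0.16  0.02] gw 0.07 0.0 q6 -0.22
```

```bash
python3 - <<'E'
from h import *
t=shot('top')['pixels'];t0=cv2.imread('pics/top0.png')[:,:,::-1]
f=lambda i:cv2.resize(i[236:276,258:298],(400,400),interpolation=cv2.INTER_NEAREST)
cv2.imwrite('pics/z3.png',np.hstack([f(t0),f(t)])[:,:,::-1])
E
```

```text
(no output)
```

View pics/z3.png

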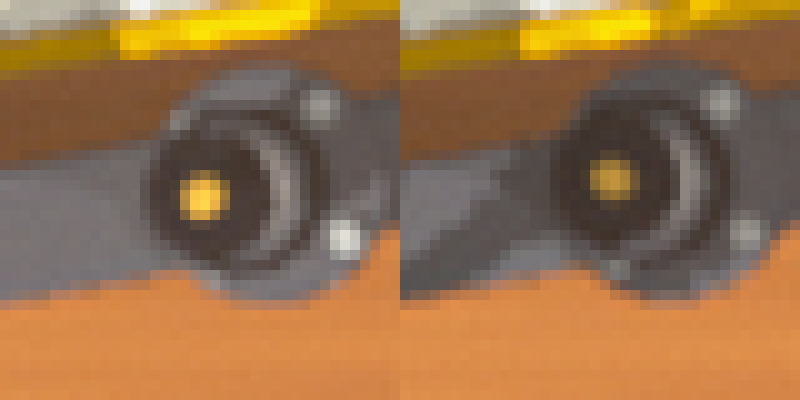

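Using nearest-pixel zoom, the stud really moved by (+0.9,−1.7) px, as expected for 2.3 mm of screw. My mask had included table pixels, so I'll fix the tracker to report the column's lean in mm in the stand frame.

```bash
cat > trk.py <<'E'
from h import *
M=np.array([[0,-.125],[.19,-.125],[.19,.125]])
def cent(w,c0,r):
    y,x=np.mgrid[:w.shape[0],:w.shape[1]]; c=np.array(c0,float)
    for _ in range(8):
        k=w*((x-c[0])**2+(y-c[1])**2<r*r); c=np.array([(k*x).sum(),(k*y).sum()])/k.sum()
    return c
def meas(c,h=.2437,st=(279,254.5)):
    im=c['pixels'].astype(float); yel=np.clip(im[:,:,0]-im[:,:,2]-30,0,None); dk=np.clip(90-im.mean(2),0,None)
    s=cent(yel,st,3.2); cs=[cent(dk,p,4.5) for p in((334.6,244),(320,169.3),(221.1,188.2))]
    w=np.array([onz(c,*p,.053)[:2] for p in cs])
    R=Rn.align_vectors(np.c_[w-w.mean(0),np.zeros(3)],np.c_[M-M.mean(0),np.zeros(3)])[0].as_matrix()[:2,:2]
    o=w.mean(0)-R@M.mean(0); lean=R.T@(onz(c,*s,h)[:2]-o)*1000
    return np.r_[s,np.ravel(cs),o*1000,np.arctan2(R[1,0],R[0,0])*1000,lean]
def track(n=3):
    m=np.mean([meas(shot('top')) for _ in range(n)],0); o=telemetry.get_obs()
    print(round(o['time_s'],2),'stud,near,across,far',m[:8].round(2),'org,yaw(mrad)',m[8:11].round(1),'LEAN x,y mm',m[11:].round(2))
    print(' tcp',o['ee_pos'].round(4),'rpy',o['eef_rot'].round(3),'F',o['force'].round(1),'M',o['moment'].round(2),'gw',round(o['grip_width'],4),'q6',o['qpos'][5].round(2))
if __name__=='__main__':
    track()
E
python3 - <<'E'
from trk import *
c=shot('top');c['pixels']=cv2.imread('pics/top0.png')[:,:,::-1]
print(meas(c,st=(278,256)).round(2)); track()
E
```

```text
[277.88 255.26 334.41 244.28 319.76 169.27 220.95 188.3  561.62  66.23
 167.68  -4.47   4.04]
8.85 stud,near,across,far [278.77 253.45 334.59 243.79 319.87 169.32 221.12 188.07] org,yaw(mrad) [562.2  65.8 168.1] LEAN x,y mm [-1.63  2.1 ]
 tcp [0.5396 0.1895 0.0655] rpy [-3.142  0.     2.061] F [-0.2  0.1 -0.2] M [-0.08 -0.13  0.03] gw 0.0701 q6 -0.22
```

Lean went from (−4.5,4.0) to (−1.6,2.1) mm, so about 1.3 mm of screw (1.0 rad) remains. Turning 0.72 rad next, then small steps.

Request:
{"op": "carry_out", "data": {
  "plan": [
    [[0,0,0,0,0,0,45],[0,0,0,0,0,0,45],[0,0,0,0,0,0,45],[0,0,0,0,0,0,45],[0,0,0,0,0,0.12,45],[0,0,0,0,0,0.12,45],[0,0,0,0,0,0.12,45],[0,0,0,0,0,0.12,45],[0,0,0,0,0,0.12,45],[0,0,0,0,0,0.12,45],[0,0,0,0,0,0,45],[0,0,0,0,0,0,70],[0,0,0,0,0,0,70],[0,0,0,0,0,0,70],[0,0,0,0,0,0,70]]
  ],
  "squeeze": 20
}}

```text
time_s: 10.1
ee_pos: [0.5394, 0.1895, 0.0654]
eef_rot: [-3.141, 0.0, 1.342]
force: [-0.9, 0.5, -0.0]
grip_width: 0.0692
grip_force: 0.0
```

```bash
python3 trk.py
```

```text
10.25 stud,near,across,far [279.11 252.74 334.66 243.6  319.91 169.1  221.16 187.96] org,yaw(mrad) [562.6  65.5 169. ] LEAN x,y mm [-0.71  1.47]
 tcp [0.5395 0.1895 0.0654] rpy [-3.141  0.     1.341] F [ 0.1 -0.7 -0.1] M [-0.04 -0.05 -0.01] gw 0.0701 q6 0.5
```

Request:
{"op": "carry_out", "data": {
  "plan": [
    [[0,0,0,0,0,0,45],[0,0,0,0,0,0,45],[0,0,0,0,0,0,45],[0,0,0,0,0,0,45],[0,0,0,0,0,0.1,45],[0,0,0,0,0,0.1,45],[0,0,0,0,0,0,45],[0,0,0,0,0,0,70],[0,0,0,0,0,0,70],[0,0,0,0,0,0,70],[0,0,0,0,0,0,70]]
  ]
}}

```text
time_s: 11.17
ee_pos: [0.5394, 0.1896, 0.0654]
eef_rot: [-3.141, 0.0, 1.142]
force: [-0.3, -0.2, 0.6]
grip_width: 0.0695
grip_force: 0.0
```

```bash
python3 trk.py
```

```text
11.32 stud,near,across,far [279.18 252.58 334.66 243.61 319.91 169.06 221.16 187.84] org,yaw(mrad) [562.7  65.6 168.2] LEAN x,y mm [-0.58  1.18]
 tcp [0.5395 0.1896 0.0654] rpy [-3.141  0.     1.142] F [-0.1 -0.1  0.7] M [-0.04 -0.08 -0.03] gw 0.0702 q6 0.7
```

Request:
{"op": "carry_out", "data": {
  "plan": [
    [[0,0,0,0,0,0,45],[0,0,0,0,0,0,45],[0,0,0,0,0,0,45],[0,0,0,0,0,0,45],[0,0,0,0,0,0.1,45],[0,0,0,0,0,0.1,45],[0,0,0,0,0,0,45],[0,0,0,0,0,0,70],[0,0,0,0,0,0,70],[0,0,0,0,0,0,70],[0,0,0,0,0,0,70]]
  ]
}}

```text
time_s: 12.23
ee_pos: [0.5394, 0.1896, 0.0654]
eef_rot: [-3.141, 0.0, 0.942]
force: [0.5, 1.0, -1.0]
grip_width: 0.0695
grip_force: 0.0
```

```bash
python3 trk.py
```

```text
12.38 stud,near,across,far [279.27 252.53 334.69 243.55 319.91 169.07 221.15 187.82] org,yaw(mrad) [562.8  65.6 168.4] LEAN x,y mm [-0.57  1.03]
 tcp [0.5395 0.1896 0.0654] rpy [-3.141  0.     0.941] F [ 0.4 -0.6 -0.4] M [-0.03 -0.05  0.02] gw 0.0699 q6 0.9
```

Request:
{"op": "carry_out", "data": {
  "plan": [
    [[0,0,0,0,0,0,45],[0,0,0,0,0,0,45],[0,0,0,0,0,0,45],[0,0,0,0,0,0,45],[0,0,0,0,0,0.1,45],[0,0,0,0,0,0.1,45],[0,0,0,0,0,0,45],[0,0,0,0,0,0,70],[0,0,0,0,0,0,70],[0,0,0,0,0,0,70],[0,0,0,0,0,0,70]]
  ]
}}

```text
time_s: 13.3
ee_pos: [0.5394, 0.1897, 0.0654]
eef_rot: [-3.141, 0.0, 0.742]
force: [0.9, 0.1, 0.1]
grip_width: 0.0698
grip_force: 0.0
```

```bash
python3 trk.py
```

```text
13.45 stud,near,across,far [279.29 252.44 334.75 243.53 319.88 168.98 221.12 187.79] org,yaw(mrad) [562.9  65.5 168.9] LEAN x,y mm [-0.46  1.04]
 tcp [0.5395 0.1896 0.0654] rpy [-3.141  0.     0.742] F [ 0.5 -0.8  0.1] M [-0.05 -0.04 -0.  ] gw 0.0698 q6 1.1
```

Request:
{"op": "carry_out", "data": {
  "plan": [
    [[0,0,0,0,0,0,45],[0,0,0,0,0,0,45],[0,0,0,0,0,0,45],[0,0,0,0,0,0,45],[0,0,0,0,0,0.12,45],[0,0,0,0,0,0.12,45],[0,0,0,0,0,0.12,45],[0,0,0,0,0,0.12,45],[0,0,0,0,0,0.12,45],[0,0,0,0,0,0,45],[0,0,0,0,0,0,70],[0,0,0,0,0,0,70],[0,0,0,0,0,0,70],[0,0,0,0,0,0,70]]
  ]
}}

```text
time_s: 14.62
ee_pos: [0.5395, 0.1895, 0.0654]
eef_rot: [3.142, 0.0, 0.143]
force: [0.7, -0.2, 0.4]
grip_width: 0.0692
grip_force: 0.0
```

```bash
python3 trk.py
```

```text
14.77 stud,near,across,far [279.52 252.34 334.78 243.54 319.93 168.99 221.15 187.65] org,yaw(mrad) [563.   65.6 167.9] LEAN x,y mm [-0.48  0.54]
 tcp [0.5396 0.1895 0.0654] rpy [-3.142  0.     0.142] F [0.3 0.7 0.2] M [0.05 0.03 0.02] gw 0.0701 q6 1.7
```

Over the last 0.6 rad x-lean stayed at about −0.5 mm while y kept falling. So the across foot is already down and the far foot is lifting. The break lies at about 2.6 rad of the 3.72 turned, so I'm going back 1.1 rad.

Request:
{"op": "carry_out", "data": {
  "plan": [
    [[0,0,0,0,0,0,45],[0,0,0,0,0,0,45],[0,0,0,0,0,0,45],[0,0,0,0,0,0,45],[0,0,0,0,0,-0.11,45],[0,0,0,0,0,-0.11,45],[0,0,0,0,0,-0.11,45],[0,0,0,0,0,-0.11,45],[0,0,0,0,0,-0.11,45],[0,0,0,0,0,-0.11,45],[0,0,0,0,0,-0.11,45],[0,0,0,0,0,-0.11,45],[0,0,0,0,0,-0.11,45],[0,0,0,0,0,-0.11,45],[0,0,0,0,0,0,45],[0,0,0,0,0,0,70],[0,0,0,0,0,0,70],[0,0,0,0,0,0,70],[0,0,0,0,0,0,70]]
  ]
}}

```text
time_s: 16.35
ee_pos: [0.5395, 0.1897, 0.0654]
eef_rot: [-3.141, -0.0, 1.241]
force: [0.6, 0.4, -0.0]
grip_width: 0.0695
grip_force: 0.0
```

```bash
python3 trk.py
```

```text
16.5 stud,near,across,far [279.15 252.67 334.67 243.62 319.91 169.03 221.09 187.91] org,yaw(mrad) [562.7  65.6 168.8] LEAN x,y mm [-0.68  1.3 ]
 tcp [0.5395 0.1896 0.0654] rpy [-3.141  0.     1.241] F [ 0.6 -0.8 -1.2] M [-0.1  -0.04  0.02] gw 0.0696 q6 0.6
```

Lean fits put level at about 2.70 rad total, so I'll add 0.08, release and rise.

Request:
{"op": "carry_out", "data": {
  "plan": [
    [[0,0,0,0,0,0,45],[0,0,0,0,0,0,45],[0,0,0,0,0,0,45],[0,0,0,0,0,0,45],[0,0,0,0,0,0.08,45],[0,0,0,0,0,0,45],[0,0,0,0,0,0,70],[0,0,0,0,0,0,80],[0,0,0,0,0,0,80],[0,0,-20,0,0,0,80],[0,0,-35,0,0,0,80],[0,0,-40,0,0,0,80],[0,0,-40,0,0,0,80],[0,0,-40,0,0,0,80],[0,0,-40,0,0,0,80],[0,0,-40,0,0,0,80],[0,0,0,0,0,0,80]]
  ]
}}

```text
time_s: 17.92
ee_pos: [0.5407, 0.19, 0.3287]
eef_rot: [3.133, -0.007, 1.162]
force: [1.0, 1.3, 0.4]
grip_width: 0.08
grip_force: 0.0
```

```bash
python3 trk.py; python3 - <<'E'
from h import *
t=shot('top');s=shot('side')
a=cv2.resize(t['pixels'][140:320,180:380],(400,360),interpolation=cv2.INTER_CUBIC)
b=cv2.resize(s['pixels'][180:360,190:390],(400,360),interpolation=cv2.INTER_CUBIC)
cv2.imwrite('pics/z4.png',np.hstack([a,b])[:,:,::-1])
E
```

```text
18.07 stud,near,across,far [279.05 252.69 334.59 243.72 319.88 168.98 221.13 187.94] org,yaw(mrad) [562.6  65.7 168.5] LEAN x,y mm [-0.64  1.38]
 tcp [0.5394 0.1896 0.3198] rpy [-3.141  0.     1.162] F [ 0.1 -0.1  0.6] M [-0.05 -0.06 -0.04] gw 0.0802 q6 0.68
```

View pics/z4.png

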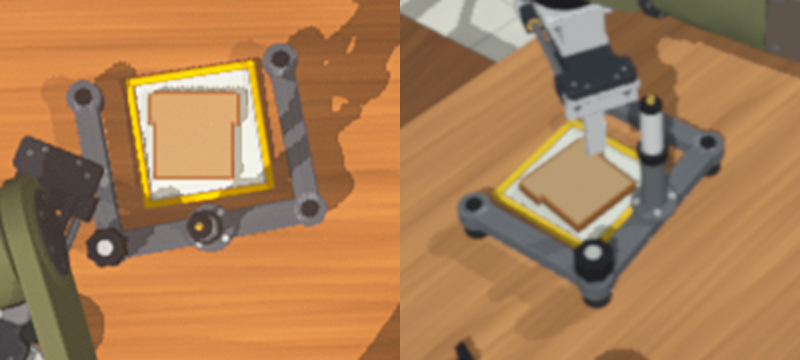

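The side view is now clear: the stud is at about (315.5,229.5), with collar and tube exposed, and all corners look level. Triangulating the column top for the grasp.

```bash
python3 - <<'E'
from trk import *
t=shot('top');s=shot('side')
st=meas(t)[:2]; im=s['pixels'].astype(float); y=np.clip(im[:,:,0]-im[:,:,2]-40,0,None)
ss=cent(y,(315.3,229.5),3.5); p,e=two(t,st,s,ss); print(st,ss,p,e)
# collar-top: white tube / dark transitions down the column line in side view
for v in range(222,262): print(v,int(im[v,314:318].mean()),end=' ')
q=p.copy(); print()
for z in(.26,.245,.235,.225,.19,.165,.15): print(z,proj(s,[.5622,.0657,z]).round(1),end=' ')
o=telemetry.get_obs();R=Rn.from_euler('xyz',o['eef_rot']).as_matrix();print('\nshift to axis',R.T@(np.r_[p[:2],.2]-o['ee_pos'])*1000,o['ee_pos'])
E
```

```text
[279.13034338 252.82060266] [314.8612013  228.14366883] [0.56181275 0.066923   0.24716487] 0.0010594733586599134
222 92 223 92 224 93 225 93 226 94 227 99 228 111 229 116 230 115 231 102 232 69 233 43 234 38 235 36 236 48 237 116 238 177 239 191 240 193 241 192 242 193 243 193 244 193 245 193 246 192 247 193 248 193 249 193 250 193 251 193 252 193 253 193 254 193 255 191 256 174 257 118 258 56 259 37 260 33 261 33 
0.26 [315.2 223.8] 0.245 [315.4 228.4] 0.235 [315.5 231.5] 0.225 [315.6 234.5] 0.19 [315.9 244.7] 0.165 [316.2 251.8] 0.15 [316.3 256. ] 
shift to axis [-103.2935748    69.6414321   119.11931434] [0.53935494 0.18948328 0.31909461]
```

Collar to cap spans about 67 mm of visible tube and the stud centre is at z = 0.247, so both give an extension of about 22 mm. The grip point is at z ≈ 0.214 and the axis at about (0.562, 0.067). Moving over, descending and gripping.

Request:
{"op": "carry_out", "data": {
  "plan": [
    [[-26,17,0,0,0,0,80],[-26,18,0,0,0,0,80],[-26,17,0,0,0,0,80],[-25,18,0,0,0,0,80],[0,0,0,0,0,0,80],[0,0,24,0,0,0,80],[0,0,30,0,0,0,70],[0,0,30,0,0,0,60],[0,0,25,0,0,0,50],[0,0,15,0,0,0,40],[0,0,0,0,0,0,35],[0,0,0,0,0,0,35],[0,0,0,0,0,0,35]]
  ]
}}

```text
time_s: 19.35
ee_pos: [0.5632, 0.0674, 0.1976]
eef_rot: [3.14, -0.001, 1.161]
force: [-0.2, -0.3, 0.1]
grip_width: 0.0371
grip_force: 0.0
```

```bash
python3 - <<'E'
from h import *
t=shot('top');s=shot('side')
a=cv2.resize(t['pixels'][140:320,180:380],(400,360),interpolation=cv2.INTER_CUBIC)
b=cv2.resize(s['pixels'][180:360,190:390],(400,360),interpolation=cv2.INTER_CUBIC)
cv2.imwrite('pics/z5.png',np.hstack([a,b])[:,:,::-1]);o=telemetry.get_obs();print(o['time_s'],o['ee_pos'],o['force'],o['grip_width'])
E
```

```text
19.45 [0.56322692 0.06730252 0.19778475] [-0.75785083  0.85784723  0.07982143] 0.035160200237140685
```

View pics/z5.png

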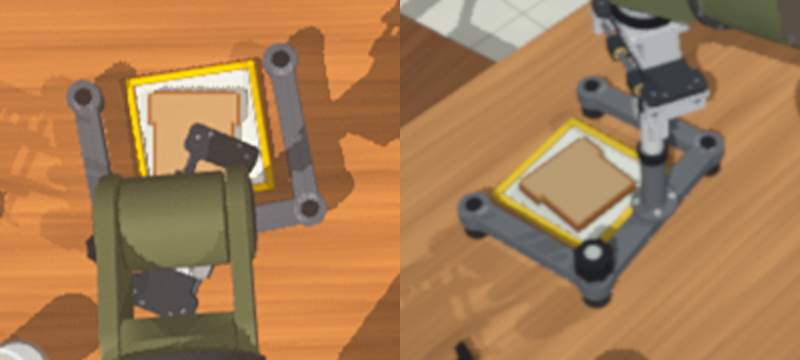

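The fingers straddle the tube above the collar. Closing at 20 N, which is low enough that the pads should slip before the stand lifts, and drawing up 66 mm.

Request:
{"op": "carry_out", "data": {
  "plan": [
    [[0,0,0,0,0,0,20],[0,0,0,0,0,0,20],[0,0,0,0,0,0,20],[0,0,0,0,0,0,20],[0,0,-3,0,0,0,20],[0,0,-5,0,0,0,20],[0,0,-7,0,0,0,20],[0,0,-7,0,0,0,20],[0,0,-7,0,0,0,20],[0,0,-7,0,0,0,20],[0,0,-7,0,0,0,20],[0,0,-7,0,0,0,20],[0,0,-6,0,0,0,20],[0,0,-5,0,0,0,20],[0,0,-3,0,0,0,20],[0,0,-2,0,0,0,20],[0,0,0,0,0,0,20],[0,0,0,0,0,0,20]]
  ],
  "squeeze": 20
}}

```text
time_s: 20.95
ee_pos: [0.5627, 0.0673, 0.2637]
eef_rot: [3.141, -0.001, 1.161]
force: [-5.4, 4.6, -2.8]
grip_width: 0.0262
grip_force: 20.0
```

```bash
python3 - <<'E'
from h import *
s=shot('side');o=telemetry.get_obs();print(o['time_s'],o['ee_pos'],o['force'],o['moment'],o['grip_width'],o['grip_force'])
im=s['pixels'].astype(float)
for v in range(200,264): print(v,int(im[v,313:317].mean()),end=' ')
E
```

```text
21.0 [0.56268725 0.06730476 0.2637617 ] [-5.49217341  4.38099314 -2.6821791 ] [ 0.61123796  0.92174126 -0.02598923] 0.02617786398884092 19.9997878074646
200 54 201 55 202 61 203 68 204 65 205 58 206 56 207 61 208 59 209 63 210 99 211 149 212 169 213 168 214 158 215 159 216 171 217 178 218 178 219 177 220 174 221 170 222 170 223 169 224 169 225 169 226 169 227 170 228 169 229 172 230 187 231 193 232 193 233 193 234 193 235 193 236 193 237 193 238 193 239 193 240 193 241 193 242 193 243 192 244 193 245 192 246 192 247 192 248 192 249 192 250 192 251 192 252 192 253 192 254 192 255 186 256 163 257 105 258 51 259 36 260 34 261 35 262 50 263 79
```

Request:
{"op": "carry_out", "data": {
  "plan": [
    [[0.2,-0.7,-1,0,0,0,20],[0,0,-1,0,0,0,20],[0,0,-1,0,0,0,20],[0,0,-1,0,0,0,20],[0,0,-1,0,0,0,20],[0,0,-1,0,0,0,20],[0,0,-1,0,0,0,20],[0,0,-1,0,0,0,20],[0,0,0,0,0,0,20],[0,0,0,0,0,0,20]]
  ]
}}

```text
time_s: 21.83
ee_pos: [0.5623, 0.0676, 0.271]
eef_rot: [3.141, -0.0, 1.161]
force: [-2.5, 0.3, -2.1]
grip_width: 0.0264
grip_force: 20.0
```

Request:
{"op": "carry_out", "data": {
  "plan": [
    [[0,0,-1,0,0,0,20],[0,0,-1,0,0,0,20],[0,0,0,0,0,0,20]]
  ]
}}

```text
time_s: 22.08
ee_pos: [0.5623, 0.0676, 0.2728]
eef_rot: [3.141, -0.0, 1.161]
force: [-1.6, 0.2, -2.5]
grip_width: 0.0262
grip_force: 20.0
```

Request:
{"op": "carry_out", "data": {
  "plan": [
    [[0,0,-1,0,0,0,20],[0,0,-1,0,0,0,20],[0,0,0,0,0,0,20]]
  ]
}}

```text
time_s: 22.33
ee_pos: [0.5622, 0.0676, 0.2748]
eef_rot: [3.141, -0.0, 1.161]
force: [-1.2, -1.2, -2.5]
grip_width: 0.0264
grip_force: 20.0
```

Request:
{"op": "carry_out", "data": {
  "plan": [
    [[0,0,-1,0,0,0,20],[0,0,0,0,0,0,20]]
  ]
}}

```text
time_s: 22.5
ee_pos: [0.5622, 0.0676, 0.2755]
eef_rot: [-3.142, 0.0, 1.161]
force: [-0.1, -0.2, -3.1]
grip_width: 0.0264
grip_force: 20.0
```

```bash
python3 - <<'E'
from h import *
s=shot('side');o=telemetry.get_obs();print(o['time_s'],o['ee_pos'],o['force'])
b=cv2.resize(s['pixels'][190:300,260:360],(600,600),interpolation=cv2.INTER_CUBIC)
cv2.imwrite('pics/z6.png',b[:,:,::-1])
E
```

```text
22.55 [0.56220426 0.06762579 0.27549234] [-1.35217638 -0.93892229 -2.88092176]
```

View pics/z6.png

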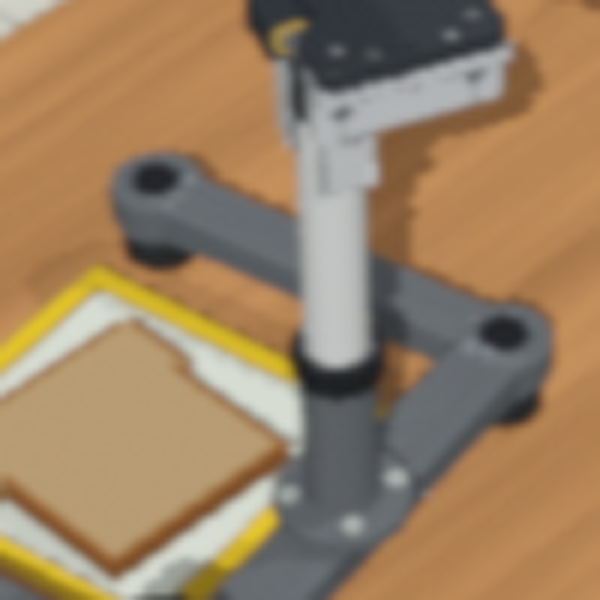

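The tube is clearly following and the base is undisturbed. Neither stop nor lock has been felt yet, so I'm continuing in small steps.

Request:
{"op": "carry_out", "data": {
  "plan": [
    [[0,0,-1,0,0,0,20],[0,0,0,0,0,0,20]]
  ]
}}

```text
time_s: 22.72
ee_pos: [0.5622, 0.0676, 0.2764]
eef_rot: [-3.141, 0.0, 1.161]
force: [-0.5, -1.1, -3.4]
grip_width: 0.0263
grip_force: 20.0
```

Request:
{"op": "carry_out", "data": {
  "plan": [
    [[0,0,-1,0,0,0,20],[0,0,0,0,0,0,20]]
  ]
}}

```text
time_s: 22.88
ee_pos: [0.5622, 0.0676, 0.2776]
eef_rot: [3.142, 0.0, 1.161]
force: [-0.7, -0.2, -4.3]
grip_width: 0.0264
grip_force: 20.0
```

Request:
{"op": "carry_out", "data": {
  "plan": [
    [[0,0,-1,0,0,0,20],[0,0,0,0,0,0,20]]
  ]
}}

```text
time_s: 23.05
ee_pos: [0.5621, 0.0677, 0.2777]
eef_rot: [-3.14, 0.001, 1.161]
force: [1.4, 0.3, -12.7]
grip_width: 0.0265
grip_force: 20.0
```

Force jumped to 12.7 N and the height held, which means a stop or lock. Checking the lock by easing down 2–3 mm.

Request:
{"op": "carry_out", "data": {
  "plan": [
    [[0,0,1,0,0,0,20],[0,0,1,0,0,0,20],[0,0,0,0,0,0,20]]
  ]
}}

```text
time_s: 23.3
ee_pos: [0.5623, 0.0676, 0.2773]
eef_rot: [3.14, -0.001, 1.161]
force: [-2.6, -0.6, 0.6]
grip_width: 0.026
grip_force: 20.0
```

Request:
{"op": "carry_out", "data": {
  "plan": [
    [[0,0,0.6,0,0,0,20],[0,0,0,0,0,0,20]]
  ]
}}

```text
time_s: 23.47
ee_pos: [0.5623, 0.0676, 0.2765]
eef_rot: [3.141, -0.001, 1.161]
force: [-2.8, 0.3, 2.3]
grip_width: 0.0263
grip_force: 20.0
```

Request:
{"op": "carry_out", "data": {
  "plan": [
    [[0,0,0.6,0,0,0,20],[0,0,0,0,0,0,20],[0,0,0,0,0,0,20]]
  ]
}}

```text
time_s: 23.72
ee_pos: [0.5622, 0.0676, 0.2754]
eef_rot: [3.141, -0.0, 1.161]
force: [-2.3, -0.2, 2.7]
grip_width: 0.0264
grip_force: 20.0
```

Request:
{"op": "carry_out", "data": {
  "plan": [
    [[0,0,0.8,0,0,0,20],[0,0,0,0,0,0,20],[0,0,0,0,0,0,20]]
  ]
}}

```text
time_s: 23.97
ee_pos: [0.5622, 0.0676, 0.2746]
eef_rot: [3.141, -0.0, 1.161]
force: [-1.7, -1.1, 4.7]
grip_width: 0.0264
grip_force: 20.0
```

Pushing down 3 mm met less than 5 N, so either it isn't locked or the pads crept. I'll let go, back off and measure the stud height directly.

Request:
{"op": "carry_out", "data": {
  "plan": [
    [[0,0,0,0,0,0,60],[0,0,0,0,0,0,60],[0,0,0,0,0,0,60],[0,0,-30,0,0,0,60],[0,0,-35,0,0,0,60],[35,0,-10,0,0,0,60],[40,0,0,0,0,0,60],[40,0,0,0,0,0,60],[30,0,0,0,0,0,60],[0,0,0,0,0,0,60]]
  ]
}}

```text
time_s: 24.8
ee_pos: [0.6207, 0.2052, 0.3471]
eef_rot: [-3.139, 0.001, 1.165]
force: [0.2, -1.3, -0.3]
grip_width: 0.06
grip_force: 0.0
```

```bash
python3 - <<'E'
from h import *
t=shot('top','t7.png');s=shot('side','s7.png');o=telemetry.get_obs();print(o['time_s'],o['ee_pos'])
for z in(.33,.325,.32): print(z,proj(t,[.5622,.067,z]),proj(s,[.5622,.067,z]))
a=cv2.resize(t['pixels'][200:290,240:340],(400,360),interpolation=cv2.INTER_CUBIC)
b=cv2.resize(s['pixels'][180:270,265:365],(400,360),interpolation=cv2.INTER_CUBIC)
cv2.imwrite('pics/z7.png',np.hstack([a,b])[:,:,::-1])
E
```

```text
24.9 [0.62008708 0.20141596 0.34828808]
0.33 [275.68435408 251.85740747] [314.00961076 201.52393703]
0.325 [275.89746148 251.89610649] [314.06885885 203.20021103]
0.32 [276.10798349 251.93433602] [314.12776246 204.86673894]
```

View pics/z7.png

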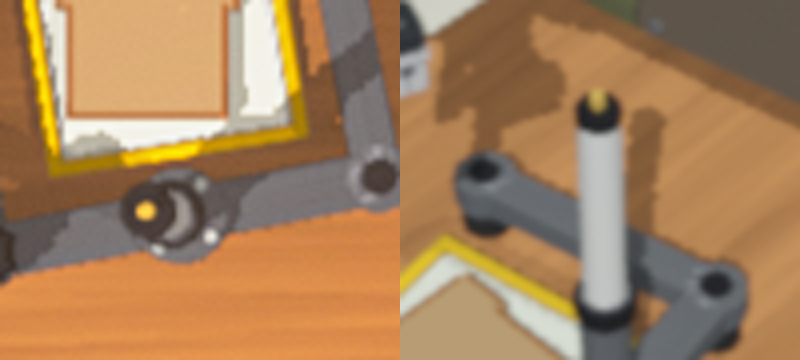

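```bash
python3 - <<'E'
from trk import *
t=shot('top');s=shot('side')
f=lambda c,p,r:cent(np.clip(c['pixels'][:,:,0].astype(float)-c['pixels'][:,:,2]-40,0,None),p,r)
a=f(t,(276,252),3.2);im=s['pixels'].astype(float);b=cent(np.clip(im[:,:,0]-im[:,:,2]-40,0,None)*(im.mean(2)<250),(314.3,204.7),3)
print(a,b,two(t,a,s,b))
for v in range(198,262): print(v,int(im[v,313:317].mean()),end=' ')
print(meas(t,.325,(276.3,252)).round(2))
E
```

```text
[275.97277677 252.27268603] [313.5820598  203.10365449] (array([0.56210538, 0.06739408, 0.32556518]), np.float64(0.0016679459464303133))
198 133 199 133 200 133 201 135 202 139 203 136 204 131 205 123 206 112 207 88 208 56 209 40 210 38 211 37 212 60 213 127 214 179 215 192 216 193 217 193 218 193 219 193 220 193 221 193 222 193 223 193 224 193 225 193 226 193 227 193 228 193 229 193 230 193 231 193 232 193 233 193 234 193 235 193 236 193 237 193 238 193 239 193 240 193 241 193 242 193 243 193 244 193 245 192 246 192 247 192 248 192 249 193 250 192 251 192 252 192 253 192 254 192 255 188 256 170 257 121 258 67 259 40 260 34 261 34 [276.   252.27 334.6  243.69 319.76 168.62 221.14 187.89 562.96  65.63
 169.58  -1.23   1.43]
```

The tube rose 78.5 mm from about 21.5, so it stands at about 100 mm, while the fingers ended only 76.9 mm up. That suggests it locked and the pads crept. I'll verify with a firmer regrasp and a gentle push down.

Request:
{"op": "carry_out", "data": {
  "plan": [
    [[-36,0,0,0,0,0,60],[-40,0,0,0,0,0,60],[-40,0,0,0,0,0,60],[-30,0,0,0,0,0,60],[0,0,0,0,0,0,60],[0,0,30,0,0,0,60],[0,0,30,0,0,0,50],[0,0,15,0,0,0,40],[0,0,0,0,0,0,20],[0,0,0,0,0,0,20],[0,0,0,0,0,0,20],[0,0,0,0,0,0,20],[0,0,0,0,0,0,20]]
  ],
  "squeeze": 35
}}

```text
time_s: 26.08
ee_pos: [0.562, 0.0667, 0.2763]
eef_rot: [3.14, -0.001, 1.161]
force: [-4.0, -0.2, 7.1]
grip_width: 0.0259
grip_force: 35.0
```

Request:
{"op": "carry_out", "data": {
  "plan": [
    [[0,0,0.7,0,0,0,20],[0,0,0.7,0,0,0,20],[0,0,0,0,0,0,20]]
  ]
}}

```text
time_s: 26.33
ee_pos: [0.5621, 0.0667, 0.2758]
eef_rot: [3.138, -0.002, 1.161]
force: [-6.1, -0.3, 13.4]
grip_width: 0.026
grip_force: 35.0
```

13.4 N of push against about 5 N of sliding friction and no slide: the column is locked. While holding it I'll do a quick rock test. I relieve the vertical load, then step sideways and look for a force plateau that would mean a residual gap.

Request:
{"op": "carry_out", "data": {
  "plan": [
    [[0,0,-0.7,0,0,0,20],[0,0,-0.7,0,0,0,20],[0,0,0,0,0,0,20],[0,0,0,0,0,0,20]]
  ]
}}

```text
time_s: 26.67
ee_pos: [0.562, 0.0667, 0.2761]
eef_rot: [3.14, -0.001, 1.161]
force: [-4.6, -0.4, 8.6]
grip_width: 0.026
grip_force: 35.0
```

Request:
{"op": "carry_out", "data": {
  "plan": [
    [[0,-0.3,0,0,0,0,20],[0,0,0,0,0,0,20],[0,0,0,0,0,0,20]]
  ]
}}

```text
time_s: 26.92
ee_pos: [0.5619, 0.0668, 0.276]
eef_rot: [3.139, -0.001, 1.161]
force: [-2.5, -0.9, 7.7]
grip_width: 0.0258
grip_force: 35.0
```

Request:
{"op": "carry_out", "data": {
  "plan": [
    [[0,-0.3,0,0,0,0,20],[0,0,0,0,0,0,20],[0,0,0,0,0,0,20]]
  ]
}}

```text
time_s: 27.17
ee_pos: [0.5617, 0.0668, 0.276]
eef_rot: [3.139, -0.001, 1.161]
force: [-1.2, -1.2, 7.5]
grip_width: 0.0258
grip_force: 35.0
```

Request:
{"op": "carry_out", "data": {
  "plan": [
    [[0,-0.3,0,0,0,0,20],[0,0,0,0,0,0,20],[0,0,0,0,0,0,20]]
  ]
}}

```text
time_s: 27.42
ee_pos: [0.5616, 0.0668, 0.276]
eef_rot: [3.139, -0.001, 1.161]
force: [0.4, -1.4, 7.0]
grip_width: 0.0261
grip_force: 35.0
```

Request:
{"op": "carry_out", "data": {
  "plan": [
    [[0,-0.3,0,0,0,0,20],[0,0,0,0,0,0,20],[0,0,0,0,0,0,20]]
  ]
}}

```text
time_s: 27.67
ee_pos: [0.5614, 0.0669, 0.276]
eef_rot: [3.138, -0.001, 1.161]
force: [0.8, -2.3, 6.7]
grip_width: 0.026
grip_force: 35.0
```

Request:
{"op": "carry_out", "data": {
  "plan": [
    [[0,1.5,0,0,0,0,20],[0,0,0,0,0,0,20],[0,0,0,0,0,0,20]]
  ]
}}

```text
time_s: 27.92
ee_pos: [0.5621, 0.0667, 0.2761]
eef_rot: [3.14, -0.001, 1.161]
force: [-6.2, 0.6, 9.3]
grip_width: 0.0257
grip_force: 35.0
```

The force varies smoothly at about 9 N/mm with no free play, so the stand is firm. Relieving the load, releasing and backing off.

Request:
{"op": "carry_out", "data": {
  "plan": [
    [[0,-0.9,-0.6,0,0,0,20],[0,0,0,0,0,0,20],[0,0,0,0,0,0,60],[0,0,0,0,0,0,60],[0,0,0,0,0,0,60],[0,0,0,0,0,0,60],[0,0,-30,0,0,0,60],[0,0,-35,0,0,0,60],[0,0,-10,0,0,0,60],[35,0,0,0,0,0,60],[40,0,0,0,0,0,60],[40,0,0,0,0,0,60],[30,0,0,0,0,0,60],[0,0,0,0,0,0,60],[0,0,0,0,0,0,60]]
  ]
}}

```text
time_s: 29.17
ee_pos: [0.6192, 0.2011, 0.3485]
eef_rot: [-3.14, 0.001, 1.163]
force: [-0.4, -0.2, -0.2]
grip_width: 0.06
grip_force: 0.0
```

```bash
python3 - <<'E'
from trk import *
t=shot('top');s=shot('side')
im=t['pixels'].astype(float);a=cent(np.clip(im[:,:,0]-im[:,:,2]-40,0,None),(276,252),3.2)
im=s['pixels'].astype(float);b=cent(np.clip(im[:,:,0]-im[:,:,2]-40,0,None),(314.3,204.7),3)
print(a,b,two(t,a,s,b)[0],meas(t,.325,(276.3,252)).round(2)); o=telemetry.get_obs();print(o['time_s'],o['ee_pos'],o['force'])
A=cv2.resize(t['pixels'][140:350,130:380],(400,336));B=cv2.resize(s['pixels'][180:420,190:390],(400,480))
c=np.zeros((480,800,3),np.uint8);c[:336,:400]=A;c[:,400:]=B;cv2.imwrite('pics/fin.png',c[:,:,::-1])
E
```

```text
[275.97222222 252.28278689] [313.58753316 203.10477454] [0.56208685 0.06739508 0.32557452] [275.99 252.29 334.63 243.64 319.77 168.62 221.08 187.87 563.01  65.62
 169.84  -1.31   1.46]
29.2667 [0.61894553 0.19933156 0.34986751] [ 0.5024994   0.28526621 -0.43475188]
```

View pics/fin.png

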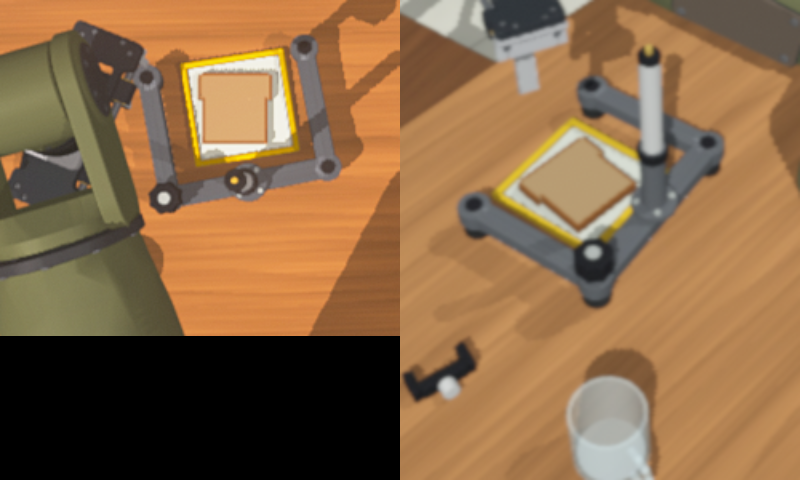

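The stud height is unchanged at 0.3256 m after the push, so the column is locked. The base sits level and the breakfast things and clamp are untouched. Handing in.

```bash
python3 -c "
from station import ctrl; print(ctrl.hand_in())"
```

```text
the job is handed in; nothing more can be done
None
```

I levelled the base first (the knob test showed no free play), then drew the column up to about 100 mm. It held against a 13 N push, so I take it as locked, though neither camera can see the button. I then let go, left the breakfast things and clamp alone, and handed in at about 29 s; no verdict was returned.

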